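# Shut down the glue warmer and scrub out the gesso jar

### The arm

A 6-joint arm with a two-finger parallel gripper is mounted at the origin on the work surface. World frame = base frame: x ahead of the robot, y to its left, z up, the work surface at z = 0. Lengths are in mm, angles in rad, forces in N, time in s.
With the tool pointing down it reaches from about 275 to 1000 mm from the base axis. Payload 8.4 kg.
Tool frame: the origin (TCP) lies on the centre line of the jaws, within the pads' length; the fingertips stand 25 mm ahead of it and the grasp point (between the pads) lies 6 mm ahead of it; z points along the fingers, x is the direction in which the jaws open and shut, and the axes are right-handed (so a half turn about z gives the same grasp; the last joint's range is limited). The gripper opens to 85 mm and grips with 20 to 120 N. Pads are 22 mm wide; open, the fingers measure 114 mm over their backs; the gripper's body (76 mm by 85 mm) begins 54 mm behind the grasp point. The pads swing forward as they close: fully open they stand 13 mm farther back than shut.
Start: joints at [-0.002, 0.353, 1.633, -0, 1.155, -0.002], TCP at [625.002, -0, 224.281] pointing down, gripper open.
Joint ranges: [-2.63, 2.63], [-0.92, 2.1], [0.06, 2.66], [-1.3, 4.44], [0, 2.69], [-3.02, 3.02]. Speed limits (rad/s): [2.22, 2.22, 2.79, 3.14, 3.14, 3.14].

### API

Orientations are given as [roll, pitch, yaw] about the fixed x, y, z axes, in that order (R = Rz(yaw) Ry(pitch) Rx(roll)).
In Python, from rig import r gives the robot as it stands. The module is installed in compiled form; this text tells all that it offers.
- The arm moves only by the tool jog_arm, never from a script. Its argument "deltas" is a list of rows, each an object with "gripper": the gripper command: -1 is fully open, 1 is shut, values between are in proportion; "translation": the shift along the world's x, y, z in units of 10 cm (1.0 is 10 cm), a list of three; "dr": the turn, a rotation vector about the world's x, y, z in units of pi/2 rad (1.0 is pi/2 rad), a list of three. In form: [{"gripper": gripper, "translation": [x, y, z], "dr": [wx, wy, wz]}, ...]. A call has 1 to 12 rows; each row shifts and turns the commanded pose from where the row before left it; what a row does not reach is not made up. A row lasts 1/12 s, in which the tool goes at most 41.7 mm and 7.16 degrees, less where a joint would pass 70% of its speed; a pose out of reach is approached as far as the arm can. A call with a number of a shift or a turn outside -1 to 1 is refused whole. A call with a gripper value outside its range is refused whole. The fingers move at their own pace and stop on an object; "squeeze" is the grip in N (left out, the last holds). Time passes only in rows, so rows that do not move let the fingers close. It gives the time, the measured TCP pose, the force and the opening at its end, in the units of the state.
- r.sense(): the state, without advancing time (a new reading comes with each control period).
- r.grab_frame(name): name is "scene" or "side" or "wrist"; returns the picture (480x640x3 uint8, blue, green, red); there is no depth.
- r.calibration(name): a dict with "mtx" (3x3 intrinsics, pixels), "world_from_camera" (4x4, takes a point from camera to world coordinates). Camera axes: x right, y down, z forward; pixel columns grow to the right and rows downward; lengths in mm; the calibration is good to about 2 mm. A picture is of the moment at which its call begins: read the wrist's pose just before it. calibration takes no time and is no camera call; for the wrist camera it gives the pose at the moment of the call.
- r.sign_off(): hands the job in, once; it reports no verdict.
The state is a dict: "clock": time; "qpos": joint angles; "qvel": joint speeds; "joint_efforts": joint torques, N m; "eef_pos": TCP position; "tcp_rot": TCP orientation; "contact_force": force on the tool from outside, world axes, zero at the start; "wrist_torque": the same for the moment, N m; "opening": opening from 0.0 (shut) to 1.0 (fully open).
Only numpy, scipy, OpenCV 4.12 (cv2) and the standard library are available. Lean on these libraries where they do the work, as an engineer would, in place of code of your own. Each camera call takes 0.05 s, during which the arm holds its last target. There are 200 camera calls.

### The job

We are done with gesso for today: first turn the timer knob of the glue warmer all the way back to its zero stop, so that the heat is off. Then take the jar brush from the drying rack and scrub out the glass jar where it stands in the warmer, with three full up-and-down strokes, each right down to the bottom and back up until the bristles reach the rim; it is glass, so do not ram it, tip it or lift it out. Finally hang the brush back in a slot of the rack, collar resting on the plate and bristles down, with the timer still at zero and everything else on the bench left where it is.

Things in the scene. Friction and masses are not known exactly. Their poses are not given: they have to be found in the camera images.
- warmer: Electric glue warmer, fixed: white box 250 long (x) x 160 wide (y) x 90 high, black foot, steel trim. Origin: centre of its underside on the bench, x to its back, z up. In its top, at x = +55, a round dry well 81 across and 60 deep holds the jar; the timer knob is at x = -65.
- timer (a joint): Angle of the run-down timer knob on the warmer's deck, rad: 0 is its hard zero stop (heat off), and it grows clockwise seen from above, up to 4.7. So turn it anticlockwise (from above) to zero. It stays where it is left, friction 0.03 N m.
- timer_grip (a point): On the timer knob's axis at the height to grip (127 above the bench). It turns with the knob: its x runs along the black grip bar, 46 long, 14 thick, from 102 to 134 above the bench, on a disc 48 across. The white mark on the bar (towards the point's -x) meets the red tick on the warmer's -x side at zero.
- jar: Straight clear glass jar with dried white gesso inside, loose, upright in the warmer's well (4 play all round): outside 72 across, 115 high, inside 64 across, 109 deep, wall 4, 0.35 kg. Origin: centre of its underside, 30 above the bench; z up to its mouth. Rim 145 above the bench, 55 above the deck.
- jar_floor (a point): Centre of the jar's inside floor, 6 above the jar's underside (36 above the bench).
- jar_rim (a point): Centre of the jar's open mouth, level with the rim, 145 above the bench.
- brush: Jar brush, round, 200 long, 100 g, loose, hanging upright in the left slot. Origin: centre of its bristle end (lowest), z up to the handle. From the origin: cream bristle head 0 to 55, 46 across at its end, 66 from 24 up (core 24; springy bristles yield 8 inward: 1 to 3 N drag in the 64 jar); wire stem 10 across to 130; red collar 34 across, 130 to 138; wooden handle 18 across to 200.
- brush_tip (a point): Centre of the bristle end of the brush (same point as the origin of brush).
- brush_collar (a point): On the brush's axis at the underside of the red collar, 130 from the bristle end: this face rests on the rack's plate.
- brush_grip (a point): On the brush's axis in the handle, 170 from the bristle end and 30 below the handle's top (190 above the bench while the brush hangs in the rack): a good place to grip from above with the fingers pointing down.
- rack: Brush rack, fixed: green base 140 x 150 x 10, steel column at the back (x > +57), plate 6 thick, 124 wide, top at 150, two slots open to the front (its -x). Origin: on the bench midway below the hanging points; x to the back, y left. Slot 18 wide, closed end x = +10, mouth x = -28 with a lip 4 high. Out: lift 10 to 55, draw 75 or more to its -x. Hang it the other way round.
- slot_left (a point): Hanging point of the left slot (rack x = 0, y = +36), level with the top of the plate, 150 above the bench; axes as the rack's. The brush hangs here at the start.
- slot_right (a point): Hanging point of the right slot (rack x = 0, y = -36), level with the top of the plate, 150 above the bench; empty at the start; as good as the left one.
- spirit: Bystander: white plastic bottle, 76 across, 200 high; origin at its underside.
- brushjar: Bystander: green glass jar with artists' brushes, 68 across, 100 high, brushes up to 200; origin at its underside.
- mug: Bystander: white mug, 82 across, 95 high, with a handle; origin at its underside.
- bole: Bystander: small red-brown jar with a red cap, 58 across, 62 high; origin at its underside.
- cup: Bystander: small plastic cup with gesso, 64 across, 55 high; origin at its underside.
- flatbrush: Bystander: flat paint brush lying on the bench, 200 long, along its x.
- palette: Bystander: spatula lying on the bench, 200 long, along its x.

How it is judged (in metres and radians):
On the way, in this order (a step that is already met when the one before it is completed fails the run):
1. the timer is back at its zero stop (within 0.06 rad) (value of joint timer below 0.06 rad), for 0.2 s.
2. first stroke, down: the bristle end is inside the jar within 12 mm of its floor (value of joint timer below 0.06 rad and horizontal distance between brush_tip and jar_floor below 0.02 m and z of brush_tip in the frame of jar below 0.018 m), for 0.05 s.
3. first stroke, up: the bristle end is 49 mm or more above the jar's floor, so the bristles reach within 5 mm of the rim (horizontal distance between brush_tip and jar_floor below 0.02 m and z of brush_tip in the frame of jar above 0.055 m), for 0.05 s.
4. second stroke, down: the bristle end is inside the jar within 12 mm of its floor (all of step 2), for 0.05 s.
5. second stroke, up: the bristle end is 49 mm or more above the jar's floor, so the bristles reach within 5 mm of the rim (all of step 3), for 0.05 s.
6. third stroke, down: the bristle end is inside the jar within 12 mm of its floor (all of step 4), for 0.05 s.
7. third stroke, up: the bristle end is 49 mm or more above the jar's floor, so the bristles reach within 5 mm of the rim (all of step 5), for 0.05 s.
At the end, for the whole second after the job is handed in: Timer within 0.06 rad of zero; brush released and at rest, hanging upright (within 0.12 rad) in either slot, collar within 4 mm of the plate's top and 15 mm of the hanging point; jar upright (within 0.08 rad), standing on the floor of the well (value of joint timer below 0.06 rad and ((horizontal distance between brush_collar and slot_left below 0.015 m and z of brush_collar in the frame of slot_left between -0.004 and 0.004 m) or (horizontal distance between brush_collar and slot_right below 0.015 m and z of brush_collar in the frame of slot_right between -0.004 and 0.004 m)) and angle between brush's own z axis and vertical below 0.12 rad and height (world z) of brush below 0.05 m and linear speed of each of brush, jar below 0.03 m/s and z of jar in the frame of warmer between 0.026 and 0.034 m and angle between jar's own z axis and vertical below 0.08 rad and contact force between the fingers and brush below 0.1 N); the robot touches nothing.
It fails at once if the jar is tipped (over 0.3 rad) or lifted or dragged more than 25 mm (angle between jar's own z axis and vertical above 0.3 rad or distance of jar from where it was at the start of the episode above 0.025 m).
It fails at once if the jar is rammed (over 40 N from the brush, fingers or arm) (contact force between jar and brush above 40 N or contact force between jar and the arm above 40 N or contact force between jar and the fingers above 40 N).
It fails at once if a bystander on the bench is shoved or lifted more than 40 mm (distance of any of spirit, brushjar, mug, bole, cup, flatbrush, palette from where it was at the start of the episode above 0.04 m).
It also fails if it takes over 72 s, if anything falls off the work surface, if the arm or the gripper's body presses on something with over 40 N, if the wrist force passes 120 N, or if a joint passes its speed limit or range.

## Working session

There is one attempt and no reset: what is moved stays moved. The work goes in short steps, Python scripts to look and compute and a tool call to move; the robot and the scene stay as the last step left them, time stands still between calls to the robot, and variables do not carry over. Pictures are saved under pics/ and viewed, about 8 in all and at most 12, crops included, and the job is handed in when it is done.

Besides the shell and the picture viewer there is one more tool, called after "Call:" as name(argument=value, ...), one argument or row to a line, values as JSON. jog_arm: Moves the arm, as the interface text tells. Shifts and turns lie within -1 to 1; 1 stands for 10 cm of shift or pi/2 rad of turn. Its arguments: {"type":"object","properties":{"deltas":{"type":"array"},"squeeze":{"type":"number"}},"required":["deltas"]}

```bash
mkdir -p pics; python3 - <<'E'
from rig import r
import cv2
s=r.sense(); print(s)
for n in("scene","side"):
    c=r.calibration(n); print(n,c["mtx"].tolist(),c["world_from_camera"].round(4).tolist())
    cv2.imwrite(f"pics/{n}0.png",r.grab_frame(n))
E
```

```text
{'clock': 0.0, 'qpos': array([-2.40040849e-03,  3.53642254e-01,  1.63418135e+00, -2.11165720e-05,
        1.15517003e+00, -2.40286639e-03]), 'qvel': array([-3.15642670e-04, -7.59958273e-04, -4.82431358e-05,  1.15527088e-03,
        9.46414134e-05, -2.95355337e-04]), 'joint_efforts': array([-2.03471049e-03, -6.05236173e+01, -3.42063046e+01, -2.62302356e-04,
        9.48130677e-03,  3.61521288e-06]), 'eef_pos': array([ 6.24496475e+02, -5.80099722e-03,  2.23545159e+02]), 'tcp_rot': array([3.14157671e+00, 1.40102097e-03, 1.09863575e-05]), 'contact_force': array([-0.11318852,  0.04818033, -0.45301359]), 'wrist_torque': array([0.05011079, 0.02234201, 0.0323134 ]), 'opening': 0.9982727972017181}
scene [[512.9237173325944, 0.0, 312.36861822675996], [0.0, 512.9237173325944, 241.48064578546908], [0.0, 0.0, 1.0]] [[0.5123, 0.6979, -0.5005, 1044.4128], [0.8587, -0.4103, 0.3069, -289.3561], [0.0088, -0.587, -0.8095, 932.3242], [0.0, 0.0, 0.0, 1.0]]
side [[444.7380730877087, 0.0, 326.006673339061], [0.0, 444.7380730877087, 235.1534552228396], [0.0, 0.0, 1.0]] [[0.8578, -0.3259, 0.3975, 163.8881], [-0.5135, -0.5779, 0.6343, -607.2864], [0.023, -0.7482, -0.6631, 761.5761], [0.0, 0.0, 0.0, 1.0]]
```

View pics/scene0.png

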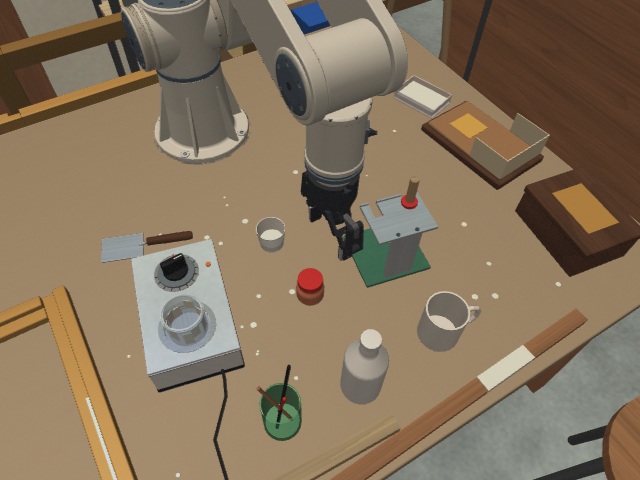

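View pics/side0.png

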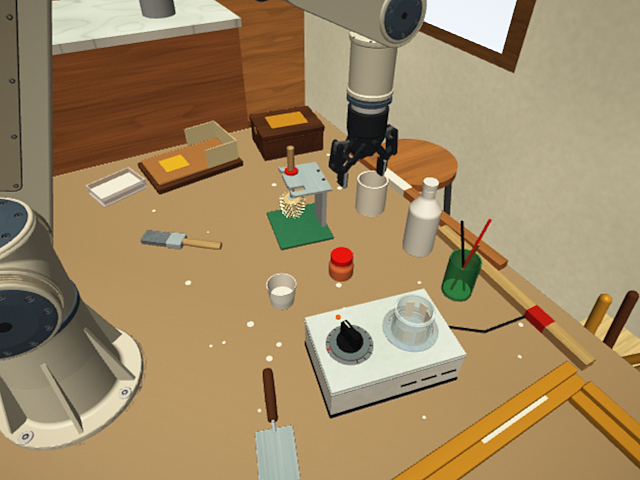

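```bash
cat > h.py <<'E'
import numpy as np, cv2
from rig import r
def ray(n,uv,cal=None):
    c=cal or r.calibration(n); T=c["world_from_camera"]
    p=np.c_[np.atleast_2d(uv),np.ones(len(np.atleast_2d(uv)))]
    return T[:3,3], (p@np.linalg.inv(c["mtx"]).T)@T[:3,:3].T
def plane(n,uv,z,cal=None):
    o,d=ray(n,uv,cal); return (o+d*((z-o[2])/d[:,2])[:,None])
def tri(a,ua,b,ub,ca=None,cb=None):
    o1,d1=ray(a,ua,ca);o2,d2=ray(b,ub,cb);d1=d1[0];d2=d2[0]
    t=np.linalg.lstsq(np.c_[d1,-d2],o2-o1,rcond=None)[0]
    p,q=o1+t[0]*d1,o2+t[1]*d2
    return (p+q)/2,np.linalg.norm(p-q)
def cen(m):
    n,l,s,c=cv2.connectedComponentsWithStats(m.astype(np.uint8)); i=1+np.argmax(s[1:,4]); return c[i],(l==i),s[i]
E
python3 - <<'E'
from h import *
B={'scene':(125,235,245,395),'side':(295,285,470,415)}
R={'scene':(345,170,440,290),'side':(260,140,340,250)}
def crop(im,b,w=400,h=300):
    c=im[b[1]:b[3],b[0]:b[2]]; k=min(w/c.shape[1],h/c.shape[0]); c=cv2.resize(c,None,fx=k,fy=k,interpolation=cv2.INTER_CUBIC)
    o=np.zeros((h,w,3),np.uint8);o[:c.shape[0],:c.shape[1]]=c; print(b,k);return o
I={n:cv2.imread(f'pics/{n}0.png') for n in B}
cv2.imwrite('pics/c1.png',np.vstack([np.hstack([crop(I[n],B[n]) for n in B]),np.hstack([crop(I[n],R[n]) for n in R])]))
col={}
for n in I:
    b,g,rr=[I[n][...,i].astype(int) for i in range(3)]
    x0,y0,x1,y1=R[n]; M=np.zeros(b.shape,bool);M[y0:y1,x0:x1]=1
    m=(rr>130)&(g<60)&(b<60)&M; c,_,s=cen(m); col[n]=c; print(n,'collar',c,s,plane(n,c,156)[0])
    m=(g>rr+20)&(g>b+10)&M; c,l,s=cen(m); pts=np.argwhere(l)[:,::-1].astype(float); P=plane(n,pts,10)[:,:2].astype(np.float32)
    print('base',s,cv2.minAreaRect(P), cv2.convexHull(P).shape)
    x0,y0,x1,y1=B[n]; M=np.zeros(b.shape,bool);M[y0-10:y1+10,x0-15:x1+15]=1
    m=(np.minimum(np.minimum(b,g),rr)>120)&M; c,l,s=cen(m); pts=np.argwhere(l)[:,::-1].astype(float);print('warm',s,cv2.minAreaRect(plane(n,pts,90)[:,:2].astype(np.float32)))
print(tri('scene',col['scene'],'side',col['side']))
E
```

```text
(125, 235, 245, 395) 1.875
(295, 285, 470, 415) 2.2857142857142856
(345, 170, 440, 290) 2.5
(260, 140, 340, 250) 2.727272727272727
scene collar [408.49438202 202.28089888] [402 196  15  11  89] [578.62641584 218.55888756 156.        ]
base [ 352  229   78   57 1596] ((577.8362426757812, 185.09251403808594), (149.02915954589844, 138.85519409179688), 78.43850708007812) (23, 1, 2)
warm [ 110  233  130  144 9180] ((482.5907897949219, -261.6189880371094), (200.4359893798828, 318.63214111328125), 77.14257049560547)
side collar [290.82539683 171.14285714] [285 167  13   8  63] [573.10293679 216.62024274 156.        ]
base [ 267  203   66   47 1735] ((573.8568115234375, 182.4568634033203), (153.1958770751953, 138.4777374267578), 78.47442626953125) (19, 1, 2)
warm [  304   288   163   126 11368] ((506.9129638671875, -265.36065673828125), (196.28228759765625, 262.8424072265625), 76.97618865966797)
(array([575.86667099, 221.66553611, 151.86905596]), np.float64(0.7413420780775063))
```

View pics/c1.png

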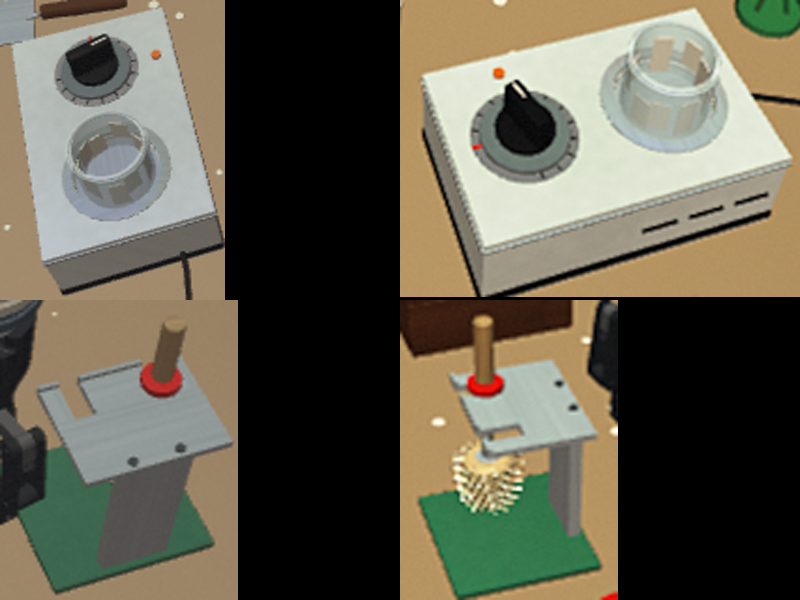

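```bash
python3 - <<'E'
from h import *
np.set_printoptions(precision=1,suppress=True)
sc=[(131.9,257.4),(211.9,240.3),(239.1,348.6),(147.9,374.7)]
sd=[(305.5,317.8),(422.75,289.4),(465.6,355),(331.3,394.4)]
for n,q in(('scene',sc),('side',sd)):
    P=plane(n,q,90)[:,:2]; print(n,P.tolist(),P.mean(0),cv2.minAreaRect(P.astype(np.float32)))
print('rim',plane('scene',(182.6,308),145),plane('side',(414.7,309),145))
print('top',tri('scene',(415,179.6),'side',(290.4,147.3)))
I=cv2.imread('pics/side0.png').astype(int); J=cv2.imread('pics/scene0.png').astype(int)
def red(I,x0,y0,x1,y1):
    m=np.zeros(I.shape[:2],bool);m[y0:y1,x0:x1]=1
    m&=(I[...,2]>I[...,1]+60)&(I[...,2]>I[...,0]+60); return cen(m)[0]
t1=red(I,325,340,335,355);t2=red(J,165,248,180,262)
print('tick',t1,t2,plane('side',t1,92),plane('scene',t2,92))
w1=(346.6,323.5);w2=(177.5,257.5)
print('mark',plane('side',w1,134),plane('scene',w2,134),tri('side',w1,'scene',w2))
def big(I,b,k): return cv2.resize(I[b[1]:b[3],b[0]:b[2]].astype(np.uint8),None,fx=k,fy=k,interpolation=cv2.INTER_CUBIC)
a=big(I,(320,310,380,370),6.6);b=big(J,(145,240,205,300),6.6);cv2.imwrite('pics/c2.png',np.hstack([a,b])); print(a.shape)
E
```

```text
scene [[376.22686099350676, -297.43358680097], [417.85613480187556, -144.1166032313995], [658.2392874873582, -200.42175865823003], [622.2952893411052, -354.85093938946306]] [ 518.7 -249.2] ((517.2996826171875, -248.83602905273438), (158.7658233642578, 252.67849731445312), 76.86567687988281)
side [[412.52771899263774, -146.91512908876416], [651.7205196724993, -202.09258854048034], [617.2730452461618, -358.70631958508056], [373.85943718050885, -303.31747168046365]] [ 513.8 -252.8] ((513.4368286132812, -252.47769165039062), (161.08355712890625, 249.63597106933594), 77.18061065673828)
rim [[ 565.9 -257.   145. ]] [[ 569.1 -263.9  145. ]]
top (array([577.1, 222.6, 218.1]), np.float64(0.041364450171586443))
tick [328.1 348.8] [172.5 255.5] [[ 413.3 -227.7   92. ]] [[ 414.  -226.9   92. ]]
mark [[ 452.2 -223.5  134. ]] [[ 454.6 -223.7  134. ]] (array([ 453.1, -223.1,  132.4]), np.float64(1.0217545554795986))
(396, 396, 3)
```

View pics/c2.png

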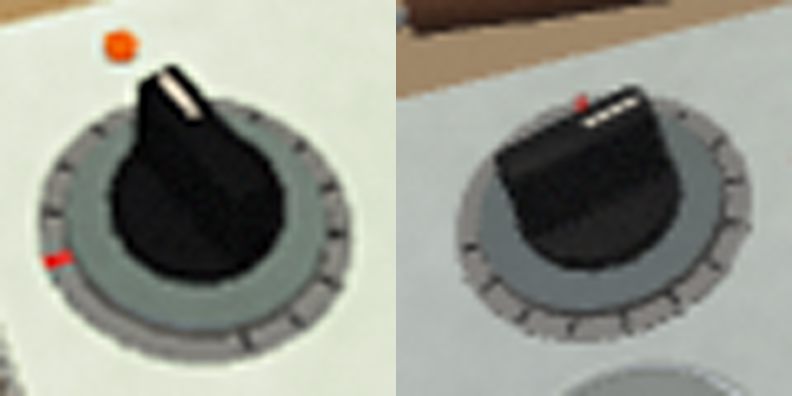

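Call:
jog_arm(
  deltas=[
    {"gripper": 0, "translation": [-0.2, -0.3, 0], "dr": [0, 0, 0]},
    {"gripper": 0, "translation": [-0.2, -0.3, 0], "dr": [0, 0, 0]},
    {"gripper": 0, "translation": [-0.2, -0.3, 0], "dr": [0, 0, 0]},
    {"gripper": 0, "translation": [-0.2, -0.3, 0], "dr": [0, 0, 0]},
    {"gripper": 0, "translation": [-0.2, -0.3, -0.1], "dr": [0, 0, 0]},
    {"gripper": 0, "translation": [-0.2, -0.3, -0.1], "dr": [0, 0, 0]},
    {"gripper": 0, "translation": [-0.2, -0.3, -0.1], "dr": [0, 0, 0]},
    {"gripper": 0, "translation": [-0.3, -0.25, 0], "dr": [0, 0, 0]},
    {"gripper": 0, "translation": [0, 0, 0], "dr": [0, 0, 0]},
    {"gripper": 0, "translation": [0, 0, 0], "dr": [0, 0, 0]},
  ],
)

```text
clock: 0.93
eef_pos: [453.5, -236.0, 194.0]
tcp_rot: [-3.141, 0.001, -0.003]
contact_force: [0.2, 0.4, -0.1]
opening: 0.5
```

```bash
python3 - <<'E'
from h import *
s=r.sense();print(s['eef_pos'],s['tcp_rot'],s['opening'],s['clock'])
for n,a,b in(('side',(344.7,320.9),(349.8,327.4)),('scene',(181.5,255.2),(173.9,258.8))):
    P=plane(n,[a,b],134);print(P,np.degrees(np.arctan2(*(P[0]-P[1])[[1,0]])))
c=r.calibration('wrist');print(c['mtx'].tolist(),c['world_from_camera'].round(3).tolist())
cv2.imwrite('pics/w1.png',r.grab_frame('wrist'))
E
```

```text
[ 453.48176681 -236.04537954  193.95738784] [-3.14113911e+00  8.91272087e-04 -3.33282258e-03] 0.5000516073431013 0.9333
[[ 452.39338184 -217.13935198  134.        ]
 [ 452.52199061 -233.24597916  134.        ]] 90.457487665429
[[ 453.46088836 -215.22980719  134.        ]
 [ 453.89605472 -230.5859152   134.        ]] 91.62323195151221
[[353.13446158881027, 0.0, 316.18911136712904], [0.0, 353.13446158881027, 239.89222213999642], [0.0, 0.0, 1.0]] [[1.0, -0.004, -0.002, 453.282], [-0.004, -0.958, -0.287, -162.487], [-0.001, 0.287, -0.958, 343.251], [0.0, 0.0, 0.0, 1.0]]
```

View pics/w1.png

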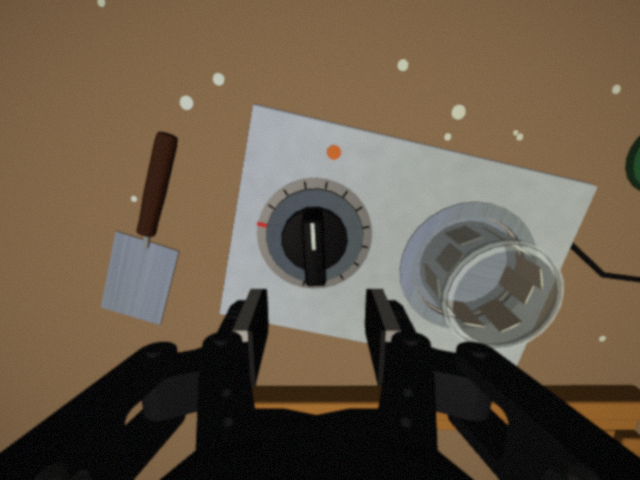

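Call:
jog_arm(
  deltas=[
    {"gripper": 0, "translation": [-0.01, 0, -0.2], "dr": [0, 0, 0]},
    {"gripper": 0, "translation": [0, 0, -0.2], "dr": [0, 0, 0]},
    {"gripper": 0, "translation": [0, 0, -0.2], "dr": [0, 0, 0]},
    {"gripper": 0, "translation": [0, 0, 0], "dr": [0, 0, 0]},
    {"gripper": 1, "translation": [0, 0, 0], "dr": [0, 0, 0]},
    {"gripper": 1, "translation": [0, 0, 0], "dr": [0, 0, 0]},
    {"gripper": 1, "translation": [0, 0, 0], "dr": [0, 0, 0]},
    {"gripper": 1, "translation": [0, 0, 0], "dr": [0, 0, 0]},
    {"gripper": 1, "translation": [0, 0, 0], "dr": [0, 0, 0]},
  ],
  squeeze=25,
)

```text
clock: 1.73
eef_pos: [454.6, -235.2, 135.2]
tcp_rot: [3.141, -0.001, 0.0]
contact_force: [0.8, -0.9, 0.1]
opening: 0.003
```

```bash
python3 - <<'E'
from h import *
print(r.sense())
a=r.grab_frame('wrist');b=r.grab_frame('side')
cv2.imwrite('pics/w2.png',np.hstack([a[200:480,180:460],cv2.resize(b[270:370,290:390],(280,280))]))
E
```

```text
{'clock': 1.7333, 'qpos': array([-4.80330122e-01,  2.87757324e-01,  1.95602525e+00,  1.06405321e-05,
        8.96187329e-01, -4.80470064e-01]), 'qvel': array([-0.00360853,  0.00316681,  0.00468899, -0.00088688, -0.00152454,
       -0.00076147]), 'joint_efforts': array([ 1.10364379e-01, -4.94623947e+01, -2.80401689e+01,  5.02395516e-03,
       -3.35936922e-03,  1.89187806e-03]), 'eef_pos': array([ 454.62998205, -235.18142222,  135.18787569]), 'tcp_rot': array([ 3.14085000e+00, -1.44286632e-03,  1.33838487e-04]), 'contact_force': array([ 0.78147611, -0.88957705,  0.14932343]), 'wrist_torque': array([ 0.04999027, -0.00220586,  0.02133825]), 'opening': 0.00274288714876662}
```

View pics/w2.png

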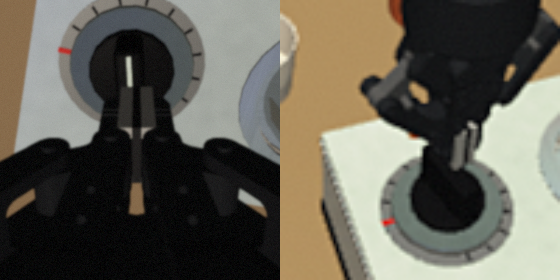

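```bash
python3 - <<'E'
from h import *
for n in('wrist','side'):
    c=r.calibration(n);Ti=np.linalg.inv(c['world_from_camera'])
    for p in [(454.6,-235,110),(454.6,-235,135),(454.6,-235,160),(453,-213,134),(453,-259,134),(453,-213,102)]:
        q=c['mtx']@(Ti@np.r_[p,1])[:3];q=q[:2]/q[2]
        print(n,p,q, (q-[180,200]) if n=='wrist' else (q-[290,270])*2.8+[280,0])
E
```

```text
wrist (454.6, -235, 110) [317.79439596 278.06891123] [137.79439596  78.06891123]
wrist (454.6, -235, 135) [318.092186   299.15485234] [138.092186    99.15485234]
wrist (454.6, -235, 160) [318.49182956 327.45284454] [138.49182956 127.45284454]
wrist (453, -213, 134) [314.56036933 253.60436259] [134.56036933  53.60436259]
wrist (453, -259, 134) [314.74419027 343.09321263] [134.74419027 143.09321263]
wrist (453, -213, 102) [314.75391295 234.18094243] [134.75391295  34.18094243]
side (454.6, -235, 110) [350.53514231 335.9412536 ] [449.49839845 184.63551009]
side (454.6, -235, 135) [351.39825911 327.27548586] [451.91512551 160.37136041]
side (454.6, -235, 160) [352.29950038 318.22694519] [454.43860107 135.03544654]
side (453, -213, 134) [343.71749579 319.11078715] [430.40898822 137.51020402]
side (453, -259, 134) [358.37483554 338.0911877 ] [471.44953953 190.65532555]
side (453, -213, 102) [342.84146688 330.16142931] [427.95610727 168.45200208]
```

Call:
jog_arm(
  deltas=[
    {"gripper": 1, "translation": [0, 0, 0], "dr": [0, 0, 0.075]},
    {"gripper": 1, "translation": [0, 0, 0], "dr": [0, 0, 0.075]},
    {"gripper": 1, "translation": [0, 0, 0], "dr": [0, 0, 0.075]},
    {"gripper": 1, "translation": [0, 0, 0], "dr": [0, 0, 0.075]},
  ],
)

```text
clock: 2.17
eef_pos: [454.0, -235.1, 134.5]
tcp_rot: [3.141, -0.0, 0.477]
contact_force: [-0.4, 0.3, 0.2]
opening: 0.0
```

```bash
python3 - <<'E'
from h import *
s=r.sense();print(s['eef_pos'],s['tcp_rot'],s['opening'],s['contact_force'],s['wrist_torque'])
a=r.grab_frame('wrist');b=r.grab_frame('side')
cv2.imwrite('pics/w3.png',np.hstack([cv2.resize(a[180:320,240:380],(400,400),interpolation=cv2.INTER_CUBIC),cv2.resize(b[290:370,310:390],(400,400),interpolation=cv2.INTER_CUBIC)]))
E
```

```text
[ 454.03736452 -235.08202444  134.51469375] [ 3.14136238e+00 -1.67773299e-04  4.76894319e-01] 0.0003819835854298329 [-0.35855983  0.32036047  0.24748235] [-0.00136861 -0.02255517  0.02826833]
```

View pics/w3.png

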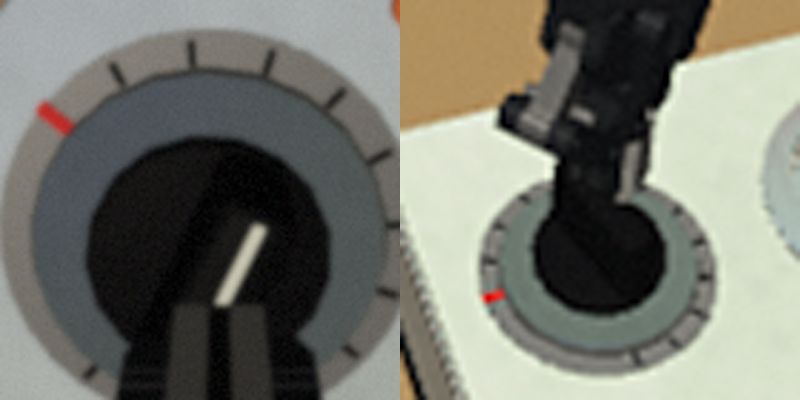

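Call:
jog_arm(
  deltas=[
    {"gripper": 1, "translation": [0, 0, 0], "dr": [0, 0, -0.073]},
    {"gripper": 1, "translation": [0, 0, 0], "dr": [0, 0, -0.073]},
    {"gripper": 1, "translation": [0, 0, 0], "dr": [0, 0, -0.073]},
    {"gripper": 1, "translation": [0, 0, 0], "dr": [0, 0, -0.073]},
    {"gripper": 1, "translation": [0, 0, -0.03], "dr": [0, 0, 0]},
    {"gripper": 1, "translation": [0, 0, 0], "dr": [0, 0, 0]},
    {"gripper": 1, "translation": [0, 0, 0], "dr": [0, 0, 0]},
  ],
)

```text
clock: 2.85
eef_pos: [453.8, -234.9, 131.1]
tcp_rot: [-3.141, 0.0, 0.014]
contact_force: [-0.3, 0.1, -0.2]
opening: -0.005
```

Call:
jog_arm(
  deltas=[
    {"gripper": 1, "translation": [0, 0, -0.03], "dr": [0, 0, 0]},
    {"gripper": 1, "translation": [0, 0, 0], "dr": [0, 0, 0]},
  ],
)

```text
clock: 3.02
eef_pos: [453.8, -234.9, 127.8]
tcp_rot: [-3.141, 0.0, 0.014]
contact_force: [0.3, -0.5, -0.7]
opening: -0.002
```

```bash
python3 - <<'E'
from h import *
s=r.sense();print(s['eef_pos'],s['tcp_rot'],s['opening'],s['contact_force'],s['wrist_torque'])
a=r.grab_frame('scene');b=r.grab_frame('side')
cv2.imwrite('pics/w4.png',np.hstack([cv2.resize(a[230:300,135:205],(400,400),interpolation=cv2.INTER_CUBIC),cv2.resize(b[290:370,310:390],(400,400),interpolation=cv2.INTER_CUBIC)]))
E
```

```text
[ 453.78871568 -234.89374392  127.83594524] [-3.14136605e+00  4.62454002e-04  1.35968212e-02] -0.0022933049063145255 [ 0.30988193 -0.52792117 -0.68426505] [-0.02428279  0.00671188 -0.02850211]
```

View pics/w4.png

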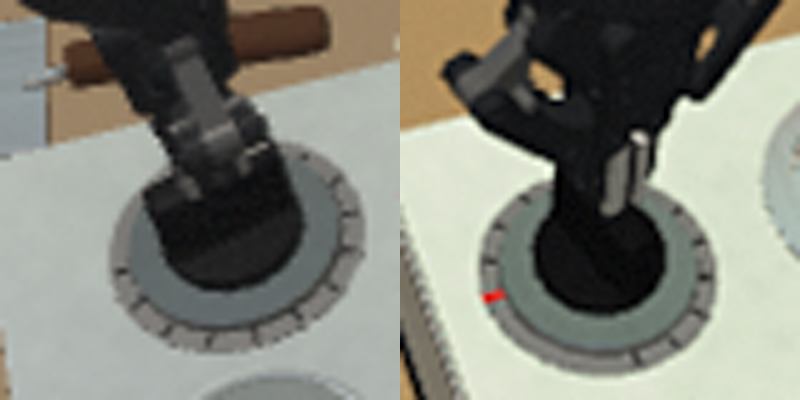

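```bash
python3 - <<'E'
from h import *
o,d=ray('side',(354.5,330.5));d=d[0]
for y in(-246,-235,-257): print('side',o+d*(y-o[1])/d[1])
for px in((168.3,263.2),(177.9,258.9)):
    o,d=ray('scene',px);d=d[0]
    for x in(454,462): print('scene',px,o+d*(x-o[0])/d[0])
E
```

```text
side [ 453.34035675 -246.          139.63426693]
side [ 462.15323864 -235.          120.69815698]
side [ 444.52747487 -257.          158.57037688]
scene (168.3, 263.2) [ 454.         -242.94205643  128.70224451]
scene (168.3, 263.2) [ 462.         -243.57095914  139.59119505]
scene (177.9, 258.9) [ 454.         -223.80609803  128.70003446]
scene (177.9, 258.9) [ 462.         -224.69428995  139.58901495]
```

Call:
jog_arm(
  deltas=[
    {"gripper": 1, "translation": [0, 0, -0.03], "dr": [0, 0, 0]},
    {"gripper": 1, "translation": [0, 0, 0], "dr": [0, 0, 0]},
  ],
)

```text
clock: 3.28
eef_pos: [454.4, -235.2, 126.9]
tcp_rot: [3.141, -0.001, 0.013]
contact_force: [-4.5, 2.5, 18.5]
opening: 0.001
```

Call:
jog_arm(
  deltas=[
    {"gripper": 1, "translation": [0, 0, -0.02], "dr": [0, 0, 0]},
    {"gripper": 1, "translation": [0, 0, 0], "dr": [0, 0, 0]},
  ],
)

```text
clock: 3.45
eef_pos: [454.7, -235.4, 126.6]
tcp_rot: [3.141, -0.001, 0.013]
contact_force: [-10.8, 5.9, 40.5]
opening: -0.002
```

Call:
jog_arm(
  deltas=[
    {"gripper": 1, "translation": [0, 0, -0.02], "dr": [0, 0, 0]},
    {"gripper": 1, "translation": [0, 0, 0], "dr": [0, 0, 0]},
  ],
)

```text
clock: 3.62
eef_pos: [455.1, -235.5, 126.4]
tcp_rot: [3.14, -0.002, 0.013]
contact_force: [-16.8, 9.4, 61.9]
opening: -0.0
```

Call:
jog_arm(
  deltas=[
    {"gripper": 0, "translation": [0, 0, 0.2], "dr": [0, 0, 0]},
    {"gripper": 0, "translation": [0, 0, 0], "dr": [0, 0, 0]},
    {"gripper": 0, "translation": [0, 0, 0], "dr": [0, 0, 0]},
    {"gripper": 0, "translation": [0, 0, 0], "dr": [0, 0, 0]},
    {"gripper": 0, "translation": [0, 0, 0], "dr": [0, 0, 0]},
  ],
)

```text
clock: 4.03
eef_pos: [453.5, -234.7, 140.5]
tcp_rot: [-3.141, 0.001, 0.013]
contact_force: [-0.1, 0.0, 0.2]
opening: 0.501
```

Call:
jog_arm(
  deltas=[
    {"gripper": 0, "translation": [0, 0, -0.1], "dr": [0, 0, 0]},
    {"gripper": 0, "translation": [0, 0, -0.1], "dr": [0, 0, 0]},
    {"gripper": 0, "translation": [0, 0, -0.1], "dr": [0, 0, 0]},
    {"gripper": 0, "translation": [0, 0, -0.07], "dr": [0, 0, 0]},
    {"gripper": 0, "translation": [0, 0, 0], "dr": [0, 0, 0]},
  ],
)

```text
clock: 4.45
eef_pos: [452.6, -234.3, 101.9]
tcp_rot: [-3.14, 0.003, 0.013]
contact_force: [-0.3, 0.1, -0.5]
opening: 0.499
```

Call:
jog_arm(
  deltas=[
    {"gripper": 1, "translation": [0, 0, 0], "dr": [0, 0, 0]},
    {"gripper": 1, "translation": [0, 0, 0], "dr": [0, 0, 0]},
    {"gripper": 1, "translation": [0, 0, 0], "dr": [0, 0, 0]},
    {"gripper": 1, "translation": [0, 0, 0], "dr": [0, 0, 0]},
    {"gripper": 1, "translation": [0, 0, 0], "dr": [0, 0, 0]},
  ],
)

```text
clock: 4.87
eef_pos: [452.1, -234.7, 104.4]
tcp_rot: [-3.141, 0.003, 0.013]
contact_force: [-8.2, -0.2, 3.8]
opening: 0.16
```

Call:
jog_arm(
  deltas=[
    {"gripper": 1, "translation": [0, 0, 0], "dr": [0, 0, 0.075]},
    {"gripper": 1, "translation": [0, 0, 0], "dr": [0, 0, 0.075]},
    {"gripper": 1, "translation": [0, 0, 0], "dr": [0, 0, 0.075]},
    {"gripper": 1, "translation": [0, 0, 0], "dr": [0, 0, 0.075]},
    {"gripper": 1, "translation": [0, 0, 0], "dr": [0, 0, 0.075]},
    {"gripper": 1, "translation": [0, 0, 0], "dr": [0, 0, 0.075]},
    {"gripper": 1, "translation": [0, 0, 0], "dr": [0, 0, 0.075]},
    {"gripper": 1, "translation": [0, 0, 0], "dr": [0, 0, 0.075]},
    {"gripper": 1, "translation": [0, 0, 0], "dr": [0, 0, 0.075]},
    {"gripper": 1, "translation": [0, 0, 0], "dr": [0, 0, 0.05]},
    {"gripper": 1, "translation": [0, 0, 0], "dr": [0, 0, 0]},
    {"gripper": 1, "translation": [0, 0, 0], "dr": [0, 0, 0]},
  ],
)

```text
clock: 5.87
eef_pos: [451.6, -234.9, 104.4]
tcp_rot: [-3.138, 0.001, 1.153]
contact_force: [-10.7, -1.8, 5.6]
opening: 0.155
```

```bash
python3 - <<'E'
from h import *
s=r.sense();print(s['eef_pos'],s['tcp_rot'],s['opening'],s['contact_force'],s['wrist_torque'],s['qpos'])
E
```

```text
[ 451.59415116 -234.93093338  104.37949501] [-3.13752537e+00  1.42764327e-03  1.15255115e+00] 0.15473926645510344 [-10.72090232  -1.75662376   5.61416497] [-0.40721546  1.63763937  0.04566047] [-0.48148833  0.33236162  1.9797664  -0.002272    0.83343485 -1.63250569]
```

Call:
jog_arm(
  deltas=[
    {"gripper": 1, "translation": [0, 0, 0], "dr": [0, 0, 0.06]},
    {"gripper": 1, "translation": [0, 0, 0], "dr": [0, 0, 0.06]},
    {"gripper": 1, "translation": [0, 0, 0], "dr": [0, 0, 0.02]},
    {"gripper": 1, "translation": [0, 0, 0], "dr": [0, 0, 0]},
  ],
)

```text
clock: 6.2
eef_pos: [451.6, -235.0, 104.4]
tcp_rot: [-3.137, 0.0, 1.373]
contact_force: [-10.8, -3.9, 3.7]
opening: 0.157
```

```bash
python3 - <<'E'
from h import *
s=r.sense();print(s['eef_pos'],s['tcp_rot'],s['opening'],s['contact_force'],s['wrist_torque'],s['qpos'])
E
```

```text
[ 451.57459929 -234.9718332   104.38633237] [-3.13736090e+00  2.43433116e-04  1.37278737e+00] 0.15747175805805905 [-10.80791405  -3.91399595   3.7234888 ] [-0.50432128  1.80247079 -0.70754437] [-4.81758301e-01  3.32364559e-01  1.97974042e+00 -1.91604229e-03
  8.33482974e-01 -1.85325416e+00]
```

Call:
jog_arm(
  deltas=[
    {"gripper": 0, "translation": [0, 0, 0], "dr": [0, 0, 0]},
    {"gripper": 0, "translation": [0, 0, 0], "dr": [0, 0, 0]},
    {"gripper": 0, "translation": [0, 0, 0], "dr": [0, 0, 0]},
    {"gripper": 0, "translation": [0, 0, 0.3], "dr": [0, 0, 0]},
    {"gripper": 0, "translation": [0, 0, 0.3], "dr": [0, 0, 0]},
    {"gripper": 0, "translation": [0, 0, 0.3], "dr": [0, 0, 0]},
    {"gripper": 0, "translation": [0, 0, 0], "dr": [0, 0, 0]},
    {"gripper": 0, "translation": [0, 0, 0], "dr": [0, 0, 0]},
  ],
)

```text
clock: 6.87
eef_pos: [455.5, -235.6, 196.2]
tcp_rot: [3.137, 0.001, 1.372]
contact_force: [-0.6, 0.4, -0.8]
opening: 0.501
```

```bash
python3 - <<'E'
from h import *
s=r.sense();print(s['eef_pos'],s['tcp_rot'],s['opening'],s['contact_force'])
c=r.calibration('wrist');I=r.grab_frame('wrist');cv2.imwrite('pics/w5.png',I);J=I.astype(int)
np.set_printoptions(precision=1,suppress=True)
m=(J[...,2]>J[...,1]+70)&(J[...,2]>J[...,0]+70)
n,l,st,ce=cv2.connectedComponentsWithStats(m.astype(np.uint8))
for i in range(1,n):
    if st[i,4]>8: print('red',ce[i],st[i,4],plane('wrist',ce[i],92,c)[0])
k=c['mtx']@(np.linalg.inv(c['world_from_camera'])@[452.7,-236,134,1])[:3];k=k[:2]/k[2];print('knob px',k)
m=np.zeros(m.shape,np.uint8);cv2.circle(m,tuple(int(v) for v in k),38,1,-1)
m=(m>0)&(J.min(2)>150);ct,l,st=cen(m);pts=np.argwhere(l)[:,::-1].astype(float)
P=plane('wrist',pts,134,c)[:,:2];u=np.linalg.svd(P-P.mean(0))[2][0]
print('mark',ct,st,P.mean(0),np.degrees(np.arctan2(u[1],u[0]))%180)
E
```

```text
[ 455.48753589 -235.57295159  196.22476419] [3.13708525e+00 1.19215305e-03 1.37150170e+00] 0.5006477959314197 [-0.63105194  0.44374377 -0.77709569]
red [317.2 177.3] 45 [ 412.8 -226.    92. ]
red [399.  232.8] 118 [ 465.1 -174.4   92. ]
red [564.  275.6] 41 [524.5 -54.   92. ]
red [591.6 307.9] 2379 [557.2 -32.4  92. ]
knob px [314.4 251.1]
mark [311.9 284.4] [286 276  54  14 201] [ 474.8 -242.1] 74.69461772764589
```

View pics/w5.png

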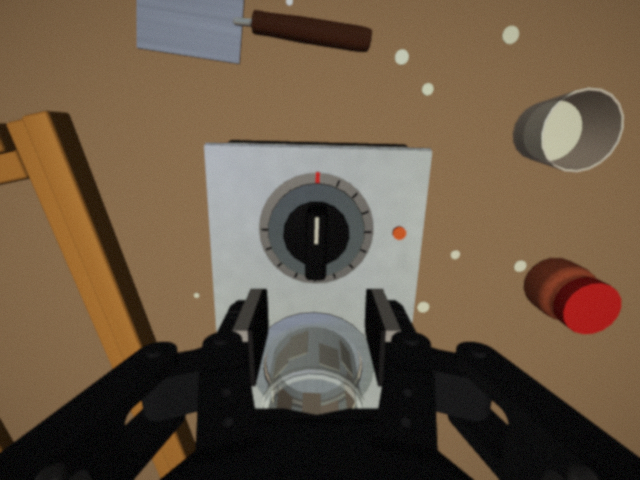

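Call:
jog_arm(
  deltas=[
    {"gripper": -0.3, "translation": [0.1, 0.36, 0.06], "dr": [0, 0, -0.077]},
    {"gripper": -0.3, "translation": [0.1, 0.36, 0.06], "dr": [0, 0, -0.077]},
    {"gripper": -0.3, "translation": [0.1, 0.36, 0.06], "dr": [0, 0, -0.077]},
    {"gripper": -0.3, "translation": [0.1, 0.36, 0.06], "dr": [0, 0, -0.077]},
    {"gripper": -0.3, "translation": [0.1, 0.36, 0.06], "dr": [0, 0, -0.077]},
    {"gripper": -0.3, "translation": [0.1, 0.36, 0.06], "dr": [0, 0, -0.077]},
    {"gripper": -0.3, "translation": [0.1, 0.36, 0.06], "dr": [0, 0, -0.077]},
    {"gripper": -0.3, "translation": [0.1, 0.36, 0.06], "dr": [0, 0, -0.077]},
    {"gripper": -0.3, "translation": [0.1, 0.36, 0], "dr": [0, 0, -0.077]},
    {"gripper": -0.3, "translation": [0.1, 0.36, 0], "dr": [0, 0, -0.077]},
    {"gripper": -0.3, "translation": [0.1, 0.36, 0], "dr": [0, 0, -0.077]},
    {"gripper": -0.3, "translation": [0.1, 0.36, 0], "dr": [0, 0, -0.077]},
  ],
)

```text
clock: 7.92
eef_pos: [569.7, 183.2, 238.0]
tcp_rot: [3.141, 0.002, -0.034]
contact_force: [0.5, -0.5, 1.0]
opening: 0.649
```

Call:
jog_arm(
  deltas=[
    {"gripper": -0.3, "translation": [0, 0, 0], "dr": [0, 0, -0.077]},
    {"gripper": -0.3, "translation": [0, 0, 0], "dr": [0, 0, 0]},
    {"gripper": -0.3, "translation": [0, 0, 0], "dr": [0, 0, 0]},
  ],
)

```text
clock: 8.17
eef_pos: [569.4, 181.2, 238.1]
tcp_rot: [3.14, 0.003, -0.144]
contact_force: [1.1, -0.6, -1.2]
opening: 0.649
```

```bash
python3 - <<'E'
from h import *
np.set_printoptions(precision=1,suppress=True)
s=r.sense();print(s['eef_pos'],s['tcp_rot'],s['opening'],s['contact_force'])
c=r.calibration('wrist');print(c['world_from_camera'][:3,3]);I=r.grab_frame('wrist');cv2.imwrite('pics/w6.png',I);J=I.astype(int)
m=(J[...,2]>130)&(J[...,1]<60)&(J[...,0]<60)
n,l,st,ce=cv2.connectedComponentsWithStats(m.astype(np.uint8))
for i in range(1,n):
    if st[i,4]>20: print('red',ce[i],st[i],plane('wrist',ce[i],158,c)[0])
def px(p):
    k=c['mtx']@(np.linalg.inv(c['world_from_camera'])@np.r_[p,1])[:3];return k[:2]/k[2]
for p in[(576.5,221,220),(576.5,221,158)]: print(px(p))
E
```

```text
[569.4 181.2 238.1] [ 3.1  0.  -0.1] 0.6493964600401495 [ 1.1 -0.6 -1.2]
[579.7 254.3 387.2]
red [315.8 175.6] [291 159  50  42 937] [575.2 228.6 158. ]
red [351.2 380.6] [ 329  362   45   38 1361] [579.6  69.9 158. ]
[320.3 205.9]
[319.5 187.1]
```

View pics/w6.png

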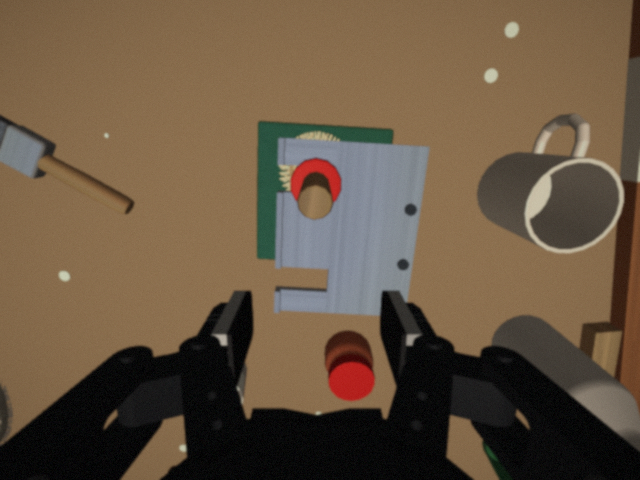

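Call:
jog_arm(
  deltas=[
    {"gripper": -0.3, "translation": [0.03, 0.2, 0], "dr": [0, 0, -0.037]},
    {"gripper": -0.3, "translation": [0.026, 0.22, 0], "dr": [0, 0, 0]},
    {"gripper": -0.3, "translation": [0, 0, 0], "dr": [0, 0, 0]},
    {"gripper": -0.3, "translation": [0, 0, 0], "dr": [0, 0, 0]},
  ],
)

```text
clock: 8.55
eef_pos: [575.6, 222.7, 239.4]
tcp_rot: [3.141, 0.001, -0.204]
contact_force: [-0.6, -1.0, 0.3]
opening: 0.649
```

```bash
python3 - <<'E'
from h import *
np.set_printoptions(precision=2,suppress=True)
s=r.sense();print(s['eef_pos'],s['tcp_rot'],s['opening'],s['contact_force'])
c=r.calibration('wrist');I=r.grab_frame('wrist');cv2.imwrite('pics/w7.png',I)
H=cv2.cvtColor(I,cv2.COLOR_BGR2HSV);print(I[240:420:12,316].tolist())
J=I.astype(int);m=(J[...,2]>130)&(J[...,1]<60)&(J[...,0]<60)
n,l,st,ce=cv2.connectedComponentsWithStats(m.astype(np.uint8))
for i in range(1,n):
    if st[i,4]>20: print('red',ce[i],st[i],plane('wrist',st[i,:2]+st[i,2:4]/2,158,c)[0])
E
```

```text
[575.63 222.72 239.37] [ 3.14  0.   -0.2 ] 0.6490443509952513 [-0.64 -1.03  0.27]
[[23, 37, 53], [27, 43, 59], [25, 44, 61], [85, 123, 152], [79, 116, 145], [156, 140, 134], [155, 142, 134], [77, 111, 140], [62, 80, 101], [150, 143, 135], [89, 115, 138], [79, 113, 140], [81, 114, 140], [77, 109, 139], [76, 111, 139]]
red [314.62 238.24] [291 223  48  38 883] [574.74 225.69 158.  ]
red [362.2  401.01] [340 392  44  21 558] [584.01  88.03 158.  ]
```

Call:
jog_arm(
  deltas=[
    {"gripper": -0.3, "translation": [0, 0.01, -0.25], "dr": [0, 0, 0]},
    {"gripper": -0.3, "translation": [0, 0, -0.25], "dr": [0, 0, 0]},
    {"gripper": -0.3, "translation": [0, 0, -0.25], "dr": [0, 0, 0]},
    {"gripper": -0.3, "translation": [0, 0, 0], "dr": [0, 0, 0]},
  ],
)

```text
clock: 8.93
eef_pos: [572.8, 221.7, 160.1]
tcp_rot: [3.137, 0.006, -0.207]
contact_force: [-1.6, -1.2, -0.9]
opening: 0.65
```

Call:
jog_arm(
  deltas=[
    {"gripper": 1, "translation": [0, 0, 0], "dr": [0, 0, 0]},
    {"gripper": 1, "translation": [0, 0, 0], "dr": [0, 0, 0]},
    {"gripper": 1, "translation": [0, 0, 0], "dr": [0, 0, 0]},
    {"gripper": 1, "translation": [0, 0, 0], "dr": [0, 0, 0]},
    {"gripper": 1, "translation": [0, 0, 0], "dr": [0, 0, 0]},
    {"gripper": 1, "translation": [0, 0, 0], "dr": [0, 0, 0]},
  ],
  squeeze=60,
)

```text
clock: 9.43
eef_pos: [576.9, 224.4, 166.7]
tcp_rot: [-3.141, -0.003, -0.207]
contact_force: [-1.1, -2.4, 6.8]
opening: 0.196
```

Call:
jog_arm(
  deltas=[
    {"gripper": 1, "translation": [0, 0, 0], "dr": [0, 0, 0]},
    {"gripper": 1, "translation": [0, 0, 0], "dr": [0, 0, 0]},
  ],
)

```text
clock: 9.6
eef_pos: [576.9, 224.4, 166.7]
tcp_rot: [-3.141, -0.003, -0.207]
contact_force: [-1.2, -2.1, 7.2]
opening: 0.194
```

Call:
jog_arm(
  deltas=[
    {"gripper": 1, "translation": [0, 0, 0.1], "dr": [0, 0, 0]},
    {"gripper": 1, "translation": [0, 0, 0.15], "dr": [0, 0, 0]},
    {"gripper": 1, "translation": [0, 0, 0], "dr": [0, 0, 0]},
    {"gripper": 1, "translation": [0, 0, 0], "dr": [0, 0, 0]},
  ],
)

```text
clock: 9.93
eef_pos: [576.5, 224.7, 191.0]
tcp_rot: [-3.14, -0.002, -0.207]
contact_force: [-0.3, -0.2, -2.0]
opening: 0.194
```

Call:
jog_arm(
  deltas=[
    {"gripper": 1, "translation": [-0.2, 0.04, 0], "dr": [0, 0, 0]},
    {"gripper": 1, "translation": [-0.25, 0.05, 0], "dr": [0, 0, 0]},
    {"gripper": 1, "translation": [-0.25, 0.05, 0], "dr": [0, 0, 0]},
    {"gripper": 1, "translation": [-0.25, 0.05, 0], "dr": [0, 0, 0]},
    {"gripper": 1, "translation": [0, 0, 0.3], "dr": [0, 0, 0]},
    {"gripper": 1, "translation": [0, 0, 0.3], "dr": [0, 0, 0]},
    {"gripper": 1, "translation": [0, 0, 0.3], "dr": [0, 0, 0]},
    {"gripper": 1, "translation": [0, 0, 0.3], "dr": [0, 0, 0]},
    {"gripper": 1, "translation": [0, 0, 0.1], "dr": [0, 0, 0]},
    {"gripper": 1, "translation": [0, 0, 0], "dr": [0, 0, 0]},
    {"gripper": 1, "translation": [0, 0, 0], "dr": [0, 0, 0]},
  ],
)

```text
clock: 10.85
eef_pos: [480.5, 243.2, 318.7]
tcp_rot: [3.141, 0.001, -0.207]
contact_force: [-0.4, -1.2, -1.4]
opening: 0.193
```

Call:
jog_arm(
  deltas=[
    {"gripper": 1, "translation": [0.05, -0.3, 0], "dr": [0, 0, 0]},
    {"gripper": 1, "translation": [0.05, -0.3, 0], "dr": [0, 0, 0]},
    {"gripper": 1, "translation": [0.05, -0.3, 0], "dr": [0, 0, 0]},
    {"gripper": 1, "translation": [0.05, -0.3, 0], "dr": [0, 0, 0]},
    {"gripper": 1, "translation": [0.05, -0.3, 0], "dr": [0, 0, 0]},
    {"gripper": 1, "translation": [0.05, -0.3, 0], "dr": [0, 0, 0]},
    {"gripper": 1, "translation": [0.05, -0.3, 0], "dr": [0, 0, 0]},
    {"gripper": 1, "translation": [0.05, -0.3, 0], "dr": [0, 0, 0]},
    {"gripper": 1, "translation": [0.05, -0.3, 0], "dr": [0, 0, 0]},
    {"gripper": 1, "translation": [0.05, -0.3, 0], "dr": [0, 0, 0]},
    {"gripper": 1, "translation": [0.05, -0.3, 0], "dr": [0, 0, 0]},
    {"gripper": 1, "translation": [0.05, -0.3, 0], "dr": [0, 0, 0]},
  ],
)

```text
clock: 11.85
eef_pos: [539.7, -118.0, 316.8]
tcp_rot: [-3.141, 0.004, -0.207]
contact_force: [0.4, 0.9, -1.2]
opening: 0.189
```

Call:
jog_arm(
  deltas=[
    {"gripper": 1, "translation": [0.05, -0.3, 0], "dr": [0, 0, 0]},
    {"gripper": 1, "translation": [0.05, -0.3, 0], "dr": [0, 0, 0]},
    {"gripper": 1, "translation": [0.05, -0.3, 0], "dr": [0, 0, 0]},
    {"gripper": 1, "translation": [0.05, -0.3, 0], "dr": [0, 0, 0]},
    {"gripper": 1, "translation": [0.08, -0.25, 0], "dr": [0, 0, 0]},
    {"gripper": 1, "translation": [0, 0, 0], "dr": [0, 0, 0]},
    {"gripper": 1, "translation": [0, 0, 0], "dr": [0, 0, 0]},
    {"gripper": 1, "translation": [0, 0, 0], "dr": [0, 0, 0]},
  ],
)

```text
clock: 12.52
eef_pos: [567.9, -261.0, 317.4]
tcp_rot: [-3.14, 0.004, -0.208]
contact_force: [0.2, 0.3, 0.1]
opening: 0.196
```

```bash
python3 - <<'E'
from h import *
np.set_printoptions(precision=2,suppress=True)
s=r.sense();print(s['eef_pos'],s['tcp_rot'],s['opening'],s['contact_force'])
a=r.grab_frame('scene');b=r.grab_frame('side');cv2.imwrite('pics/sc8.png',a);cv2.imwrite('pics/sd8.png',b)
cv2.imwrite('pics/v8.png',np.hstack([cv2.resize(a[170:370,100:260],(400,500)),cv2.resize(b[200:360,340:468],(400,500))]))
E
```

```text
[ 567.9  -260.95  317.41] [-3.14  0.   -0.21] 0.19647159195638486 [0.21 0.32 0.09]
```

View pics/v8.png

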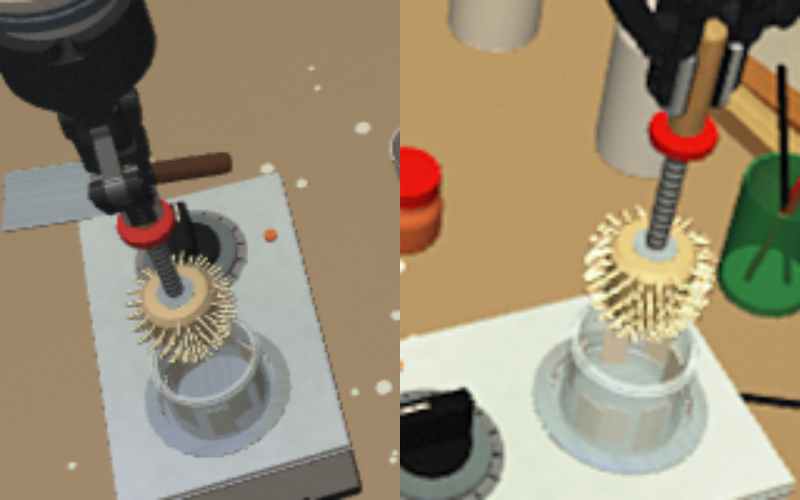

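```bash
python3 - <<'E'
from h import *
np.set_printoptions(precision=1,suppress=True)
print('collar',tri('scene',(158.4,261.2),'side',(430.9,244.2)))
print('hub',tri('scene',(170.4,284),'side',(421.6,278.4)))
P={}
for n,f in(('scene','sc8'),('side','sd8')):
    J=cv2.imread(f'pics/{f}.png').astype(int); m=np.zeros(J.shape[:2],bool)
    x0,y0,x1,y1={'scene':(140,245,180,275),'side':(415,230,445,255)}[n];m[y0:y1,x0:x1]=1
    m&=(J[...,2]>120)&(J[...,1]<70)&(J[...,0]<70);c,l,s=cen(m);P[n]=s[:2]+s[2:4]/2-.5;print(n,c,s,P[n])
print('collar bbox',tri('scene',P['scene'],'side',P['side']))
print('rim',tri('scene',(182.6,308),'side',(414.7,309)))
E
```

```text
collar (array([ 569.9, -264.1,  301. ]), np.float64(0.047863992935015025))
hub (array([ 566.3, -262.5,  226.5]), np.float64(4.448916514363712))
scene [158.3 260.8] [147 250  22  18 158] [157.5 258.5]
side [430.1 244.2] [420 236  22  16 200] [430.5 243.5]
collar bbox (array([ 567.5, -264.2,  304.2]), np.float64(1.2863637560104078))
rim (array([ 568.1, -260.4,  145.5]), np.float64(7.280056892850516))
```

Call:
jog_arm(
  deltas=[
    {"gripper": 1, "translation": [0, 0, -0.15], "dr": [0, 0, 0]},
    {"gripper": 1, "translation": [0, 0, -0.15], "dr": [0, 0, 0]},
    {"gripper": 1, "translation": [0, 0, -0.1], "dr": [0, 0, 0]},
    {"gripper": 1, "translation": [0, 0, -0.1], "dr": [0, 0, 0]},
    {"gripper": 1, "translation": [0, 0, 0], "dr": [0, 0, 0]},
  ],
)

```text
clock: 13.03
eef_pos: [568.2, -260.6, 267.7]
tcp_rot: [-3.141, 0.002, -0.206]
contact_force: [1.1, 1.0, -0.9]
opening: 0.196
```

Call:
jog_arm(
  deltas=[
    {"gripper": 1, "translation": [0, 0, -0.1], "dr": [0, 0, 0]},
    {"gripper": 1, "translation": [0, 0, -0.1], "dr": [0, 0, 0]},
    {"gripper": 1, "translation": [0, 0, -0.1], "dr": [0, 0, 0]},
    {"gripper": 1, "translation": [0, 0, -0.1], "dr": [0, 0, 0]},
    {"gripper": 1, "translation": [0, 0, 0], "dr": [0, 0, 0]},
  ],
)

```text
clock: 13.45
eef_pos: [567.8, -261.2, 227.1]
tcp_rot: [-3.141, 0.003, -0.207]
contact_force: [1.1, -0.2, -2.7]
opening: 0.195
```

Call:
jog_arm(
  deltas=[
    {"gripper": 1, "translation": [0, 0, -0.1], "dr": [0, 0, 0]},
    {"gripper": 1, "translation": [0, 0, -0.1], "dr": [0, 0, 0]},
    {"gripper": 1, "translation": [0, 0, -0.1], "dr": [0, 0, 0]},
    {"gripper": 1, "translation": [0, 0, -0.04], "dr": [0, 0, 0]},
    {"gripper": 1, "translation": [0, 0, 0], "dr": [0, 0, 0]},
  ],
)

```text
clock: 13.87
eef_pos: [568.1, -261.3, 194.1]
tcp_rot: [-3.141, 0.002, -0.207]
contact_force: [0.3, 0.7, -3.2]
opening: 0.197
```

Call:
jog_arm(
  deltas=[
    {"gripper": 1, "translation": [0, 0, -0.04], "dr": [0, 0, 0]},
    {"gripper": 1, "translation": [0, 0, 0], "dr": [0, 0, 0]},
    {"gripper": 1, "translation": [0, 0, 0], "dr": [0, 0, 0]},
  ],
)

```text
clock: 14.12
eef_pos: [568.8, -261.6, 191.8]
tcp_rot: [-3.142, 0.0, -0.207]
contact_force: [0.8, 0.6, -2.9]
opening: 0.195
```

Call:
jog_arm(
  deltas=[
    {"gripper": 1, "translation": [0, 0, -0.02], "dr": [0, 0, 0]},
    {"gripper": 1, "translation": [0, 0, 0], "dr": [0, 0, 0]},
    {"gripper": 1, "translation": [0, 0, 0], "dr": [0, 0, 0]},
  ],
)

```text
clock: 14.37
eef_pos: [568.9, -261.7, 189.9]
tcp_rot: [3.142, -0.0, -0.207]
contact_force: [1.2, 1.6, -2.4]
opening: 0.195
```

Call:
jog_arm(
  deltas=[
    {"gripper": 1, "translation": [0, 0, -0.02], "dr": [0, 0, 0]},
    {"gripper": 1, "translation": [0, 0, 0], "dr": [0, 0, 0]},
  ],
)

```text
clock: 14.53
eef_pos: [568.9, -261.6, 187.7]
tcp_rot: [-3.142, -0.0, -0.207]
contact_force: [1.2, 1.0, -1.0]
opening: 0.198
```

```bash
python3 - <<'E'
from h import *
np.set_printoptions(precision=1,suppress=True)
s=r.sense();print(s['eef_pos'],s['opening'],s['contact_force'])
P={}
for n in('scene','side'):
    I=r.grab_frame(n);J=I.astype(int);cv2.imwrite(f'pics/{n}9.png',I)
    m=(J[...,2]>120)&(J[...,1]<70)&(J[...,0]<70)
    x0,y0,x1,y1={'scene':(140,255,200,330),'side':(400,240,450,310)}[n];k=np.zeros(m.shape,bool);k[y0:y1,x0:x1]=1
    c,l,t=cen(m&k);P[n]=t[:2]+t[2:4]/2-.5;print(n,c,t)
print(tri('scene',P['scene'],'side',P['side']))
E
```

```text
[ 568.9 -261.6  187.7] 0.19828157973334123 [ 1.2  1.  -1. ]
scene [177.3 305.1] [167 295  19  16 113]
side [417.3 300.5] [408 293  19  14 159]
(array([ 567.7, -264.3,  172.6]), np.float64(1.2935434730429058))
```

Call:
jog_arm(
  deltas=[
    {"gripper": 1, "translation": [0, 0, 0.11], "dr": [0, 0, 0]},
    {"gripper": 1, "translation": [0, 0, 0.11], "dr": [0, 0, 0]},
    {"gripper": 1, "translation": [0, 0, 0.11], "dr": [0, 0, 0]},
    {"gripper": 1, "translation": [0, 0, 0.11], "dr": [0, 0, 0]},
    {"gripper": 1, "translation": [0, 0, 0.11], "dr": [0, 0, 0]},
    {"gripper": 1, "translation": [0, 0, 0], "dr": [0, 0, 0]},
    {"gripper": 1, "translation": [0, 0, 0], "dr": [0, 0, 0]},
  ],
)

```text
clock: 15.22
eef_pos: [569.4, -261.9, 244.2]
tcp_rot: [3.141, -0.002, -0.207]
contact_force: [0.7, 0.2, -1.0]
opening: 0.193
```

```bash
python3 - <<'E'
from h import *
np.set_printoptions(precision=1,suppress=True)
s=r.sense();print(s['eef_pos'],s['opening'],s['contact_force'])
P={}
for n in('scene','side'):
    I=r.grab_frame(n);J=I.astype(int);cv2.imwrite(f'pics/{n}10.png',I)
    m=(J[...,2]>120)&(J[...,1]<70)&(J[...,0]<70)
    x0,y0,x1,y1={'scene':(140,245,200,330),'side':(400,240,450,310)}[n];k=np.zeros(m.shape,bool);k[y0:y1,x0:x1]=1
    c,l,t=cen(m&k);P[n]=t[:2]+t[2:4]/2-.5;print(n,c,t)
print(tri('scene',P['scene'],'side',P['side']))
# jar motion: tracking the rim patch between frames
for n,b in(('side',(385,300,440,355)),('scene',(150,318,215,350))):
    A=cv2.imread(f'pics/{n}9.png',0)[b[1]:b[3],b[0]:b[2]];B=cv2.imread(f'pics/{n}10.png',0)[b[1]:b[3],b[0]:b[2]]
    print(n,'rim shift px',cv2.phaseCorrelate(A.astype(float),B.astype(float),cv2.createHanningWindow(A.shape[::-1],cv2.CV_64F)))
E
```

```text
[ 569.4 -261.9  244.2] 0.1930954055513114 [ 0.7  0.2 -1. ]
scene [169.5 287.8] [159 277  20  17 133]
side [422.9 278.2] [413 269  21  17 181]
(array([ 568.1, -264.7,  229.8]), np.float64(1.8347541399809701))
side rim shift px ((-0.1125503835537991, 0.005574392958383356), 0.7747734458355405)
scene rim shift px ((0.057456220838794536, -0.05417021711272341), 0.9948212722903256)
```

Call:
jog_arm(
  deltas=[
    {"gripper": 1, "translation": [0, 0, -0.11], "dr": [0, 0, 0]},
    {"gripper": 1, "translation": [0, 0, -0.11], "dr": [0, 0, 0]},
    {"gripper": 1, "translation": [0, 0, -0.11], "dr": [0, 0, 0]},
    {"gripper": 1, "translation": [0, 0, -0.11], "dr": [0, 0, 0]},
    {"gripper": 1, "translation": [0, 0, -0.11], "dr": [0, 0, 0]},
    {"gripper": 1, "translation": [0, 0, 0], "dr": [0, 0, 0]},
    {"gripper": 1, "translation": [0, 0, 0], "dr": [0, 0, 0]},
  ],
)

```text
clock: 15.9
eef_pos: [568.2, -261.3, 186.3]
tcp_rot: [-3.141, 0.002, -0.207]
contact_force: [1.9, 0.5, -2.2]
opening: 0.19
```

Call:
jog_arm(
  deltas=[
    {"gripper": 1, "translation": [0, 0, 0.11], "dr": [0, 0, 0]},
    {"gripper": 1, "translation": [0, 0, 0.11], "dr": [0, 0, 0]},
    {"gripper": 1, "translation": [0, 0, 0.11], "dr": [0, 0, 0]},
    {"gripper": 1, "translation": [0, 0, 0.11], "dr": [0, 0, 0]},
    {"gripper": 1, "translation": [0, 0, 0.11], "dr": [0, 0, 0]},
    {"gripper": 1, "translation": [0, 0, 0], "dr": [0, 0, 0]},
    {"gripper": 1, "translation": [0, 0, 0], "dr": [0, 0, 0]},
  ],
)

```text
clock: 16.48
eef_pos: [569.4, -261.9, 244.3]
tcp_rot: [3.141, -0.002, -0.207]
contact_force: [0.9, 0.7, -0.5]
opening: 0.192
```

Call:
jog_arm(
  deltas=[
    {"gripper": 1, "translation": [0, 0, -0.11], "dr": [0, 0, 0]},
    {"gripper": 1, "translation": [0, 0, -0.11], "dr": [0, 0, 0]},
    {"gripper": 1, "translation": [0, 0, -0.11], "dr": [0, 0, 0]},
    {"gripper": 1, "translation": [0, 0, -0.11], "dr": [0, 0, 0]},
    {"gripper": 1, "translation": [0, 0, -0.11], "dr": [0, 0, 0]},
    {"gripper": 1, "translation": [0, 0, 0], "dr": [0, 0, 0]},
    {"gripper": 1, "translation": [0, 0, 0], "dr": [0, 0, 0]},
  ],
)

```text
clock: 17.07
eef_pos: [568.2, -261.4, 186.2]
tcp_rot: [-3.141, 0.003, -0.207]
contact_force: [2.1, -0.1, -2.1]
opening: 0.195
```

```bash
cat > col.py <<'E'
from h import *
import sys
np.set_printoptions(precision=1,suppress=True)
def collar(tag,boxes):
    s=r.sense();print(s['clock'],s['eef_pos'],s['tcp_rot'],s['opening'],s['contact_force']);P={}
    for n in('scene','side'):
        I=r.grab_frame(n);J=I.astype(int);cv2.imwrite(f'pics/{n}{tag}.png',I)
        m=(J[...,2]>120)&(J[...,1]<70)&(J[...,0]<70);x0,y0,x1,y1=boxes[n];k=np.zeros(m.shape,bool);k[y0:y1,x0:x1]=1
        c,l,t=cen(m&k);P[n]=t[:2]+t[2:4]/2-.5;print(n,c,t)
    print('collar',tri('scene',P['scene'],'side',P['side']))
JB={'scene':(140,245,200,330),'side':(400,240,450,310)}
RB={'scene':(345,120,440,290),'side':(250,90,340,250)}
E
python3 -c "
from col import *
collar(11,JB)"
```

```text
17.0667 [ 568.2 -261.4  186.2] [-3.1  0.  -0.2] 0.1948804638338955 [ 2.1 -0.1 -2.1]
scene [177.4 305.3] [167 295  19  16 109]
side [417.2 300.7] [408 293  19  15 159]
collar (array([ 567.4, -264.5,  171.9]), np.float64(1.8038492484696673))
```

Call:
jog_arm(
  deltas=[
    {"gripper": 1, "translation": [0, 0, 0.11], "dr": [0, 0, 0]},
    {"gripper": 1, "translation": [0, 0, 0.11], "dr": [0, 0, 0]},
    {"gripper": 1, "translation": [0, 0, 0.11], "dr": [0, 0, 0]},
    {"gripper": 1, "translation": [0, 0, 0.11], "dr": [0, 0, 0]},
    {"gripper": 1, "translation": [0, 0, 0.11], "dr": [0, 0, 0]},
    {"gripper": 1, "translation": [0, 0, 0], "dr": [0, 0, 0]},
    {"gripper": 1, "translation": [0, 0, 0], "dr": [0, 0, 0]},
  ],
)

```text
clock: 17.75
eef_pos: [569.4, -261.9, 244.2]
tcp_rot: [3.141, -0.002, -0.207]
contact_force: [0.4, 1.2, -0.6]
opening: 0.193
```

Call:
jog_arm(
  deltas=[
    {"gripper": 1, "translation": [0, 0, 0.1], "dr": [0, 0, 0]},
    {"gripper": 1, "translation": [0, 0, 0.1], "dr": [0, 0, 0]},
    {"gripper": 1, "translation": [0, 0, 0.1], "dr": [0, 0, 0]},
    {"gripper": 1, "translation": [0, 0, 0.1], "dr": [0, 0, 0]},
    {"gripper": 1, "translation": [0, 0, 0.1], "dr": [0, 0, 0]},
    {"gripper": 1, "translation": [0, 0, 0.15], "dr": [0, 0, 0]},
    {"gripper": 1, "translation": [0, 0, 0.15], "dr": [0, 0, 0]},
    {"gripper": 1, "translation": [0, 0, 0], "dr": [0, 0, 0]},
    {"gripper": 1, "translation": [0, 0, 0], "dr": [0, 0, 0]},
  ],
)

```text
clock: 18.5
eef_pos: [569.2, -261.9, 323.9]
tcp_rot: [3.141, -0.002, -0.207]
contact_force: [-0.1, -0.1, -2.1]
opening: 0.196
```

Call:
jog_arm(
  deltas=[
    {"gripper": 1, "translation": [-0.06, 0.3, 0], "dr": [0, 0, 0]},
    {"gripper": 1, "translation": [-0.06, 0.3, 0], "dr": [0, 0, 0]},
    {"gripper": 1, "translation": [-0.06, 0.3, 0], "dr": [0, 0, 0]},
    {"gripper": 1, "translation": [-0.06, 0.3, 0], "dr": [0, 0, 0]},
    {"gripper": 1, "translation": [-0.06, 0.3, 0], "dr": [0, 0, 0]},
    {"gripper": 1, "translation": [-0.06, 0.3, 0], "dr": [0, 0, 0]},
    {"gripper": 1, "translation": [-0.06, 0.3, 0], "dr": [0, 0, 0]},
    {"gripper": 1, "translation": [-0.06, 0.3, 0], "dr": [0, 0, 0]},
    {"gripper": 1, "translation": [-0.06, 0.3, 0], "dr": [0, 0, 0]},
    {"gripper": 1, "translation": [-0.06, 0.3, 0], "dr": [0, 0, 0]},
    {"gripper": 1, "translation": [-0.06, 0.3, 0], "dr": [0, 0, 0]},
    {"gripper": 1, "translation": [-0.06, 0.3, 0], "dr": [0, 0, 0]},
  ],
)

```text
clock: 19.5
eef_pos: [495.8, 99.6, 321.8]
tcp_rot: [3.141, 0.001, -0.207]
contact_force: [0.9, -0.3, -1.2]
opening: 0.191
```

Call:
jog_arm(
  deltas=[
    {"gripper": 1, "translation": [-0.06, 0.3, 0], "dr": [0, 0, 0]},
    {"gripper": 1, "translation": [-0.06, 0.3, 0], "dr": [0, 0, 0]},
    {"gripper": 1, "translation": [0, 0.3, 0], "dr": [0, 0, 0]},
    {"gripper": 1, "translation": [0, 0.3, 0], "dr": [0, 0, 0]},
    {"gripper": 1, "translation": [0, 0.25, 0], "dr": [0, 0, 0]},
    {"gripper": 1, "translation": [0, 0, 0], "dr": [0, 0, 0]},
    {"gripper": 1, "translation": [0, 0, 0], "dr": [0, 0, 0]},
  ],
)

```text
clock: 20.08
eef_pos: [484.1, 244.1, 321.6]
tcp_rot: [3.14, 0.001, -0.205]
contact_force: [-0.1, -0.4, -1.3]
opening: 0.192
```

Call:
jog_arm(
  deltas=[
    {"gripper": 1, "translation": [0, -0.005, -0.25], "dr": [0, 0, 0]},
    {"gripper": 1, "translation": [0, 0, -0.25], "dr": [0, 0, 0]},
    {"gripper": 1, "translation": [0, 0, -0.25], "dr": [0, 0, 0]},
    {"gripper": 1, "translation": [0, 0, -0.25], "dr": [0, 0, 0]},
    {"gripper": 1, "translation": [0, 0, -0.2], "dr": [0, 0, 0]},
    {"gripper": 1, "translation": [0, 0, -0.1], "dr": [0, 0, 0]},
    {"gripper": 1, "translation": [0, 0, 0], "dr": [0, 0, 0]},
    {"gripper": 1, "translation": [0, 0, 0], "dr": [0, 0, 0]},
  ],
)

```text
clock: 20.75
eef_pos: [484.9, 242.2, 192.9]
tcp_rot: [3.141, 0.0, -0.208]
contact_force: [0.2, -0.8, -1.3]
opening: 0.195
```

```bash
python3 -c "
from col import *
collar(12,RB)"
```

```text
20.75 [484.9 242.2 192.9] [ 3.1  0.  -0.2] 0.19546654214909548 [ 0.2 -0.8 -1.3]
scene [390.7 161.4] [384 155  16  11  84]
side [254.7 168.5] [250 164  11   9  54]
collar (array([488. , 237.4, 182.2]), np.float64(4.848645784888142))
```

Call:
jog_arm(
  deltas=[
    {"gripper": 1, "translation": [0, 0.01, 0], "dr": [0, 0, 0]},
    {"gripper": 1, "translation": [0.2, -0.041, 0], "dr": [0, 0, 0]},
    {"gripper": 1, "translation": [0.2, -0.041, 0], "dr": [0, 0, 0]},
    {"gripper": 1, "translation": [0.2, -0.041, 0], "dr": [0, 0, 0]},
    {"gripper": 1, "translation": [0.2, -0.041, 0], "dr": [0, 0, 0]},
    {"gripper": 1, "translation": [0.12, -0.024, 0], "dr": [0, 0, 0]},
    {"gripper": 1, "translation": [0, 0, 0], "dr": [0, 0, 0]},
    {"gripper": 1, "translation": [0, 0, 0], "dr": [0, 0, 0]},
  ],
)

```text
clock: 21.52
eef_pos: [576.9, 225.0, 193.0]
tcp_rot: [-3.141, 0.0, -0.208]
contact_force: [-0.9, -0.2, -1.1]
opening: 0.194
```

```bash
python3 -c "
from col import *
collar(13,RB)"
```

```text
21.5167 [576.9 225.  193. ] [-3.1  0.  -0.2] 0.1944589479478281 [-0.9 -0.2 -1.1]
scene [411.1 193.9] [404 187  17  12  97]
side [290.7 161.9] [285 157  13   9  74]
collar (array([577.3, 222.9, 180.6]), np.float64(1.0764746780848404))
```

Call:
jog_arm(
  deltas=[
    {"gripper": 1, "translation": [0, 0, -0.1], "dr": [0, 0, 0]},
    {"gripper": 1, "translation": [0, 0, -0.1], "dr": [0, 0, 0]},
    {"gripper": 1, "translation": [0, 0, -0.04], "dr": [0, 0, 0]},
    {"gripper": 1, "translation": [0, 0, 0], "dr": [0, 0, 0]},
    {"gripper": 1, "translation": [0, 0, 0], "dr": [0, 0, 0]},
  ],
)

```text
clock: 22.03
eef_pos: [576.3, 225.0, 168.0]
tcp_rot: [3.141, 0.001, -0.207]
contact_force: [-0.3, 0.2, -2.0]
opening: 0.195
```

Call:
jog_arm(
  deltas=[
    {"gripper": 1, "translation": [0, 0, -0.02], "dr": [0, 0, 0]},
    {"gripper": 1, "translation": [0, 0, 0], "dr": [0, 0, 0]},
    {"gripper": 1, "translation": [0, 0, 0], "dr": [0, 0, 0]},
  ],
)

```text
clock: 22.28
eef_pos: [576.9, 225.1, 166.8]
tcp_rot: [-3.141, -0.0, -0.207]
contact_force: [-0.4, 0.4, -0.1]
opening: 0.188
```

Call:
jog_arm(
  deltas=[
    {"gripper": 1, "translation": [0, 0, -0.01], "dr": [0, 0, 0]},
    {"gripper": 1, "translation": [0, 0, 0], "dr": [0, 0, 0]},
    {"gripper": 1, "translation": [0, 0, 0], "dr": [0, 0, 0]},
  ],
)

```text
clock: 22.53
eef_pos: [577.0, 225.1, 166.7]
tcp_rot: [-3.141, -0.0, -0.207]
contact_force: [-4.1, -0.9, 7.6]
opening: 0.194
```

Collar is on the plate (same height as at pick-up). Releasing.

Call:
jog_arm(
  deltas=[
    {"gripper": 0.3, "translation": [0, 0, 0], "dr": [0, 0, 0]},
    {"gripper": 0.0, "translation": [0, 0, 0], "dr": [0, 0, 0]},
    {"gripper": -0.3, "translation": [0, 0, 0], "dr": [0, 0, 0]},
    {"gripper": -0.3, "translation": [0, 0, 0], "dr": [0, 0, 0]},
    {"gripper": -0.3, "translation": [0, 0, 0.1], "dr": [0, 0, 0]},
    {"gripper": -0.3, "translation": [0, 0, 0.2], "dr": [0, 0, 0]},
    {"gripper": -0.3, "translation": [0, 0, 0.3], "dr": [0, 0, 0]},
    {"gripper": -0.3, "translation": [0, 0, 0.3], "dr": [0, 0, 0]},
    {"gripper": -0.3, "translation": [0, 0, 0.3], "dr": [0, 0, 0]},
    {"gripper": -0.3, "translation": [-0.3, -0.2, 0.2], "dr": [0, 0, 0]},
    {"gripper": -0.3, "translation": [-0.3, -0.2, 0], "dr": [0, 0, 0]},
    {"gripper": -0.3, "translation": [0, 0, 0], "dr": [0, 0, 0]},
  ],
)

```text
clock: 23.53
eef_pos: [512.8, 182.6, 307.5]
tcp_rot: [3.141, 0.001, -0.208]
contact_force: [0.2, 0.7, -0.6]
opening: 0.648
```

```bash
python3 - <<'E'
from col import *
collar(14,RB)
for n,b in(('side',(385,285,450,355)),('scene',(150,290,215,350)),('side',(320,315,380,370)),('scene',(400,170,425,210)),('side',(275,140,305,215))):
    A,B=[cv2.imread(f'pics/{n}{k}.png',0)[b[1]:b[3],b[0]:b[2]].astype(float) for k in(0,14)]
    print(n,b,cv2.phaseCorrelate(A,B,cv2.createHanningWindow(A.shape[::-1],cv2.CV_64F)))
a=cv2.imread('pics/scene14.png');b=cv2.imread('pics/side14.png')
f=lambda i,x0,y0,x1,y1:cv2.resize(i[y0:y1,x0:x1],(400,300),interpolation=cv2.INTER_CUBIC)
cv2.imwrite('pics/fin.png',np.vstack([np.hstack([f(a,100,170,440,425),f(a,345,170,441,242)]),np.hstack([f(b,220,130,500,340),f(b,305,285,465,405)])]))
E
```

```text
23.5333 [512.8 182.6 307.5] [ 3.1  0.  -0.2] 0.6482858206425886 [ 0.2  0.7 -0.6]
scene [409.1 202.7] [402 196  16  12  96]
side [290.9 171. ] [285 167  13   8  67]
collar (array([576.6, 223. , 153.3]), np.float64(0.536423190408377))
side (385, 285, 450, 355) ((-0.020369185231899678, -0.026954433449446924), 0.9554313975223544)
scene (150, 290, 215, 350) ((-0.0071618712535368445, -0.0026874536688801243), 0.9969167065227412)
side (320, 315, 380, 370) ((0.19406111190090058, -0.1391039622894894), 0.6691315199910023)
scene (400, 170, 425, 210) ((1.0140907771742, 0.18173276935397453), 0.9393801660253515)
side (275, 140, 305, 215) ((0.3627197847916559, 0.3110703258938017), 0.9912076934094152)
```

View pics/fin.png

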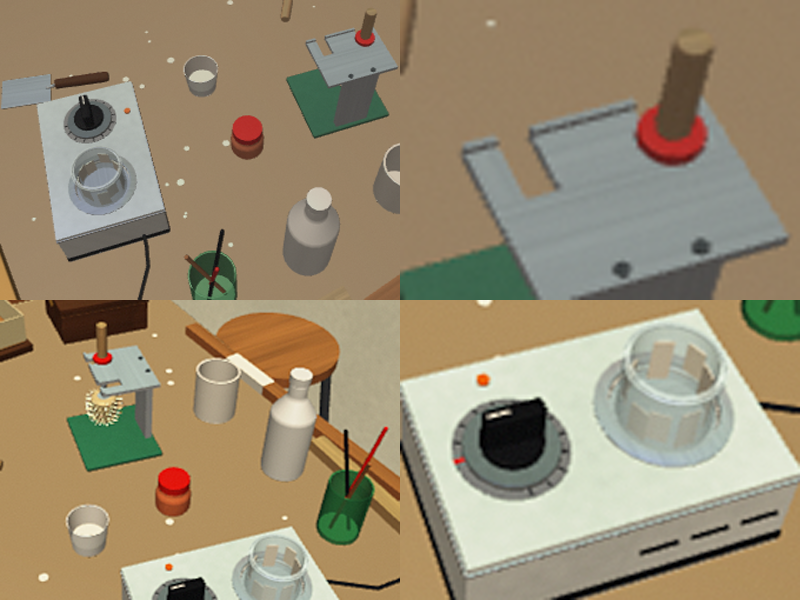

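```bash
python3 -c "
from rig import r
print(r.sense()['qvel'].round(3)); print(r.sign_off())"
```

```text
[ 0.008  0.041 -0.033  0.002 -0.012  0.001]
the job is handed in; nothing more can be done
None
```

I turned the timer back to its stop, scrubbed the jar with three full strokes, and hung the brush back in the left slot. The job was handed in at about 23.5 s of the 72 s allowed.

**Checks that passed**
- **Timer:** I felt the hard stop at about 0.7 N m while turning, and the white mark then lined up with the red tick in the wrist picture. The final pictures show the knob still along the tick; I did not measure its angle.
- **Strokes:** From the arm height and the collar's position in the camera views, the bristle end reached about 3 to 5 mm above the jar floor on each downstroke. It came up about 60 mm above the floor each time. Jar forces stayed around 3 N or less.
- **Jar:** It shifted less than 0.1 pixel between the first and last pictures.
- **Brush:** It hangs upright, with the collar within about 2 mm of where it was at the start and the arm clear of it.
- **Bystanders:** Those in view look unmoved. I checked this by eye only, not by measurement. The last crops show only part of the mug and cut off the flat brush.

**What disagreed or went wrong**
- **Finger length:** The fingertips sit about 7 mm behind the TCP, not 25 mm ahead as stated, so the first grip and turn closed above the knob and missed it. I corrected for this from then on.
- **Contact force:** While probing for that offset, I sent three steps down at once, and the closed fingertips pressed on the knob at 62 N. This was the fingers, not the gripper body, and under the 120 N wrist limit. I can't tell whether it counts against the 40 N rule for the arm and gripper body.

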